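# Prop the hand-rest shelf on a packing slip

## Task

Slide the thicker of the two wooden slips under the screw foot of the little shelf so that the whole foot is over it, then turn the steel knob clockwise until the foot just touches down on the slip: lightly bearing on it, never screwed down hard. Leave the slip flat, let go of everything, and leave the other things on the bench and shelf where they are.

Things in the scene. Friction and masses are not known exactly. Their poses are not given: they have to be found in the camera images.
- prop: Screw foot propping a shelf's free end: steel bar knob on top, screw through the shelf, round foot 40 mm across with a rubber sole below, on one vertical axis. Origin: on the axis, at the centre of the knob's bar; sinks with the screw. z up; axes do not turn with the knob. The foot's lower face is 108 to 111.5 mm below the origin (not known better). +y points along the shelf to its cabinet.
- rest: Shelf and drawer cabinet, fast to the bench. Packed up a mm or so. Origin: on the foot's axis, level with the cabinet's underside; axes as prop. Shelf 110 mm along x, underside 79 mm, top 95 mm up, from its free edge at y = -28 mm to the cabinet (200 mm along x, 200 mm tall), whose face is at y = +170 mm. Under the shelf it is open from -y and both x sides.
- screw (a joint): Knob angle, rad: grows turning clockwise seen from above and lowers the foot 1.6 mm a rad; range -0.2 to 5.2. At 0 the bar (44 long, 14 thick, 26 mm tall) lies along x of prop, centre about 133 mm above the bench. Takes 0.05 N m, stays where left. After touching, the foot's load grows about 22 N a rad and the moment 0.006 N m per N of it.
- thick_center (a point): The thicker of two loose straight slips of pale wood lying flat on the bench: 180 mm long (x axis), 56 mm wide (y axis), planed by hand to 15 to 17 mm thick (z axis, up), 0.12 kg. Point: its centre, half-way up.
- thin_center (a point): The thinner slip, not wanted (the screw cannot reach it): the same wood, 180 x 56 mm, 8 mm thick. Point: its centre.
- thick: The same thicker slip; origin at the centre of its underside, same axes.
- spool: Bystander, to be left alone: thread spool, 30 mm across and 34 mm tall, standing on the shelf; origin at its underside.
- spool_b: Bystander, to be left alone: thread spool, 30 mm across and 34 mm tall, standing on the bench.
- tray: Bystander, to be left alone: open white tray, 100 x 140 x 22 mm.
- block: Bystander, to be left alone: wooden block, 90 x 110 x 45 mm.
- jar: Bystander, to be left alone: amber glass jar, 44 mm across and 60 mm tall.
- ruler: Bystander, to be left alone: white ruler lying flat, 200 x 28 x 5 mm.
- tweezers: Bystander, to be left alone: steel tweezers lying flat, 110 mm long, 5 mm thick.
Things that resemble listed ones, but are neither listed nor needed, are in the scene too. What is shaped like the thick but turquoise or yellow is not meant.

How it is judged:
On the way, in this order (a step that is already met when the one before it is completed fails the run):
1. the thicker slip lies flat under the whole foot, the foot still clear of it (y of prop in the frame of thick_center between -0.008 and 0.008 m and x of prop in the frame of thick_center between -0.07 and 0.07 m and height (world z) of thick_center below 0.0115 m and angle between thick_center's own z axis and vertical below 0.05 rad and contact force between prop and thick below 0.2 N), for 0.2 s.
2. the foot is screwed down onto the slip (y of prop in the frame of thick_center between -0.008 and 0.008 m and x of prop in the frame of thick_center between -0.07 and 0.07 m and height (world z) of thick_center below 0.0115 m and angle between thick_center's own z axis and vertical below 0.05 rad and contact force between prop and thick above 1 N), for 0.1 s.
At the end, for the whole second after the job is handed in: The thicker slip lies flat and still on the bench with the foot's whole face over it (foot axis within 8 mm of its centre line and 20 mm or more inside its ends), and the foot bears on it with 0.7 to 14 N (y of prop in the frame of thick_center between -0.008 and 0.008 m and x of prop in the frame of thick_center between -0.07 and 0.07 m and height (world z) of thick_center below 0.0115 m and angle between thick_center's own z axis and vertical below 0.05 rad and contact force between prop and thick between 0.7 and 14 N and linear speed of thick below 0.01 m/s); the robot touches nothing.
It fails at once if the foot screwed down hard (over 25 N on the slip) (contact force between prop and thick above 25 N).
It fails at once if the thinner slip moved by more than 20 mm (distance of thin_center from where it was at the start of the episode above 0.02 m).
It fails at once if a bystander moved by more than 20 mm (distance of any of spool, spool_b, tray, block, jar, ruler, tweezers from where it was at the start of the episode above 0.02 m).
It also fails if it takes over 72 s, if anything falls off the work surface, if the arm or the gripper's body presses on something with over 40 N, if the wrist force passes 120 N, or if a joint passes its speed limit or range.

## Robot

A 6-joint arm with a two-finger parallel gripper is mounted at the origin on the work surface. World frame = base frame: x ahead of the robot, y to its left, z up, the work surface at z = 0. Lengths are in m, angles in rad, forces in N, time in s.
With the tool pointing down it reaches from about 0.35 to 0.975 m from the base axis. Payload 4.9 kg.
Tool frame: the origin (TCP) lies between the finger pads; the fingertips stand 22 mm ahead of it and the grasp point (between the pads) lies 3 mm ahead of it; z points along the fingers, y is the line along which they close (so a half turn about z gives the same grasp; the last joint's range is limited). The gripper opens to 85 mm and grips with 20 to 120 N. Pads are 22 mm wide; open, the fingers measure 114 mm over their backs; the gripper's body (76 mm by 85 mm) begins 54 mm behind the grasp point. The pads swing forward as they close: fully open they stand 13 mm farther back than shut.
Start: joints at [0.981, 0.053, 1.613, -0, 1.476, -0.119], TCP at [0.283, 0.557, 0.253] pointing down, gripper open.
Joint ranges: [-3.01, 3.01], [-1.01, 2.22], [0.06, 2.58], [-1.02, 4.17], [0.09, 2.62], [-3.14, 3.14]. Speed limits (rad/s): [2.57, 2.57, 3.14, 3.14, 3.14, 3.14].

## Interface

Orientations are given as a unit quaternion [w, x, y, z].
In Python, from plant import state, grab_frame, get_calibration, job_done, recognise, regions_of gives the robot as it stands.
- The arm moves only by the tool apply_moves, never from a script. Its argument "targets" is a list of rows, each an object with "translation": the shift along the tool's x, y, z normalised to -1 to 1, where 1 is 100 mm, a list of three; "twist": the turn about the tool's z normalised to -1 to 1, where 1 is 0.1 rad; "hand": the opening, from 0 (shut) to 1 (fully open). A call has 1 to 8 rows; each row shifts and turns the commanded pose from where the row before left it, along the tool's axes as they then stand; what a row does not reach is not made up. A row lasts 1/10 s, in which the tool goes at most 50 mm and 8.59 degrees, less where a joint would pass 70% of its speed; a pose out of reach is approached as far as the arm can. A call with a number of a shift or a turn outside -1 to 1 is refused whole. A call with a gripper value outside its range is refused whole. The fingers move at their own pace and stop on an object; the grip force is fixed at half the most. Time passes only in rows, so rows that do not move let the fingers close. It gives the time, the measured TCP pose, the force, the opening and the grip force at its end, in the units of the state.
- state(): the state, without advancing time (a new reading comes with each control period).
- grab_frame(name): name is "side" or "top" or "wrist"; returns the picture (480x640x3 uint8, red, green, blue); there is no depth.
- get_calibration(name): a dict with "camera_matrix" (3x3 intrinsics, pixels), "D" ([k1, k2, p1, p2, k3] as OpenCV has them; the pictures are not rectified), "pose" (4x4, takes a point from camera to world coordinates). Camera axes: x right, y up, looking along -z (the intrinsics and any distortion apply to the point x, -y, -z); pixel columns grow to the right and rows downward; lengths in m; the calibration is good to about 2 mm. A picture is of the moment at which its call begins: read the wrist's pose just before it. get_calibration takes no time and is no camera call; for the wrist camera it gives the pose at the moment of the call.
- job_done(): hands the job in; it is judged then, once.
Trained networks look in the newest picture that a camera, given by its name, has taken for a name from the list of things; names that differ only in an ending like _2 or _b are one class to them, and where a whole thing is asked for, a point or a joint stands for the part that bears it (a point fixed in the world has none). Each returns a list of dicts, best first, with "score" (0 to 1); they miss things now and then, are a little off and sometimes report something else, mostly with a low value. They report only what shows in the picture. A call takes as long as a camera call. They do not tell look-alikes from the thing itself.
- recognise(camera, query): "point" ([x, y, z] in m, in world coordinates, good to about 4 mm: the middle of the surface that is visible of it).
- regions_of(camera, query): "pixels" (480x640 bool, what is visible of it).
The state is a dict: "time": time; "joint_pos": joint angles; "joint_vel": joint speeds; "joint_efforts": joint torques, N m; "tool_pos": TCP position; "tool_rot": TCP orientation; "contact_force": force on the tool from outside, world axes, zero at the start; "ft_torque": the same for the moment, N m; "gripper_width": opening from 0.0 (shut) to 1.0 (fully open); "grasp_force": force on a finger pad.
Only numpy, scipy, OpenCV 4.12 (cv2) and the standard library are available. Lean on these libraries where they do the work, as an engineer would, in place of code of your own. Each camera call takes 0.05 s, during which the arm holds its last target. There are 200 camera calls.

## Working session

There is one attempt and no reset: what is moved stays moved. The work goes in short steps, Python scripts to look and compute and a tool call to move; the robot and the scene stay as the last step left them, time stands still between calls to the robot, and variables do not carry over. Pictures are saved under pics/ and viewed, at most 12 in all, crops included, and the job is handed in when it is done.

Besides the shell and the picture viewer there is one more tool, called as name(argument=value, ...), one argument or row to a line, values as JSON. apply_moves: Moves the arm, as the interface text tells. Its arguments: {"type":"object","properties":{"targets":{"type":"array"}},"required":["targets"]}

```bash
mkdir -p pics; ls; cat > h.py <<'E'
import numpy as np, cv2
from plant import *
def save(cam,name):
    f=grab_frame(cam); cv2.imwrite(f'pics/{name}.png',f[:,:,::-1]); return f
def ray(cam,uv,cal=None):
    c=cal or get_calibration(cam); P=np.array(c['pose'])
    n=cv2.undistortPoints(np.array(uv,float).reshape(-1,1,2),np.array(c['camera_matrix']),np.array(c['D'],float)).reshape(-1,2)
    d=np.c_[n[:,0],-n[:,1],-np.ones(len(n))]@P[:3,:3].T
    return P[:3,3],d
def onz(cam,uv,z,cal=None):
    o,d=ray(cam,uv,cal); return o+d*((z-o[2])/d[:,2])[:,None]
def proj(cam,X,cal=None):
    c=cal or get_calibration(cam); P=np.array(c['pose']); p=(np.atleast_2d(X)-P[:3,3])@P[:3,:3]
    q=p*[1,-1,-1]
    return cv2.projectPoints(q,np.zeros(3),np.zeros(3),np.array(c['camera_matrix']),np.array(c['D'],float))[0].reshape(-1,2)
E
python3 - <<'E'
from h import *
a=save('top','top1'); b=save('side','side1')
for cam in ('top','side'):
    for q in ['prop','rest','thick','thin_center','spool','tray','block','jar','ruler','tweezers']:
        print(cam,q,[(np.round(r['point'],3).tolist(),round(r['score'],2),proj(cam,r['point'])[0].astype(int).tolist()) for r in recognise(cam,q)[:4]])
print(state())
E
```

```text
pics
top prop [([0.503, 0.128, 0.141], 0.61, [208, 240])]
top rest [([0.531, 0.317, 0.199], 0.96, [117, 230])]
top thick [([0.322, 0.18, 0.017], 0.83, [203, 322]), ([0.579, -0.26, 0.017], 0.71, [366, 207]), ([0.373, -0.52, 0.017], 0.67, [476, 274]), ([0.212, -0.301, 0.017], 0.61, [400, 348])]
top thin_center [([0.394, -0.265, 0.01], 0.94, [376, 277])]
top spool [([0.731, -0.16, 0.032], 0.69, [322, 154]), ([0.54, 0.232, 0.129], 0.55, [165, 229])]
top tray [([0.791, -0.02, 0.0], 0.59, [269, 143])]
top block [([0.747, 0.189, 0.045], 0.7, [190, 159]), ([0.531, 0.319, 0.2], 0.35, [116, 230])]
top jar [([0.741, -0.269, 0.061], 0.8, [363, 142])]
top ruler []
top tweezers [([0.688, 0.036, 0.007], 0.76, [251, 180])]
side prop [([0.502, 0.127, 0.062], 0.67, [305, 206])]
side rest [([0.536, 0.294, 0.13], 0.9, [309, 156])]
side thick [([0.58, -0.281, 0.02], 0.92, [374, 318]), ([0.322, 0.161, 0.012], 0.84, [235, 224]), ([0.38, -0.532, 0.02], 0.82, [275, 447]), ([0.216, -0.314, 0.016], 0.77, [172, 355])]
side thin_center [([0.392, -0.285, 0.005], 0.93, [273, 337])]
side spool [([0.736, -0.173, 0.0
[... 463 characters left out ...]
([ 9.81002592e-01,  5.26835665e-02,  1.61289828e+00, -2.62499332e-05,
        1.47599918e+00, -1.19006487e-01]), 'joint_vel': array([-1.70931476e-03, -4.94591925e-04, -4.00404928e-04, -1.69926253e-04,
       -4.89428878e-04,  2.52552399e-05]), 'joint_efforts': array([ 2.88628789e-04, -3.93686020e+01, -3.70475972e+01,  2.08857000e-05,
        1.74872339e-04,  7.26952578e-07]), 'tool_pos': array([0.28349129, 0.55698675, 0.2533148 ]), 'tool_rot': array([1.42709849e-05, 2.33224564e-01, 9.72422903e-01, 9.16548846e-07]), 'contact_force': array([0.87785063, 0.21441011, 0.44738479]), 'ft_torque': array([-0.02460904,  0.01759766,  0.0266475 ]), 'grasp_force': 0.0, 'gripper_width': 1.0007539386504771}
```

View pics/top1.png

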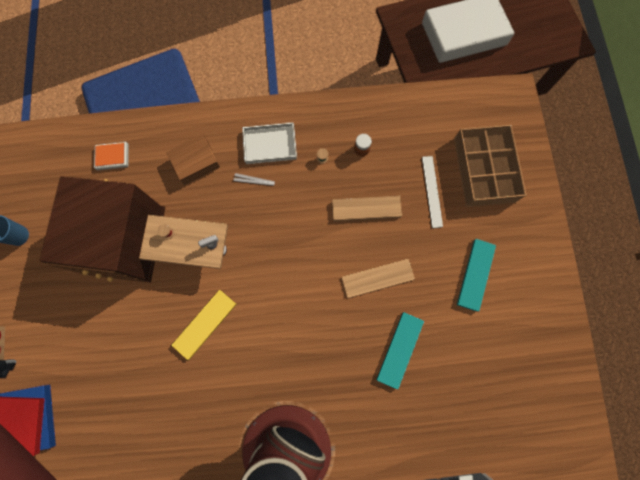

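View pics/side1.png

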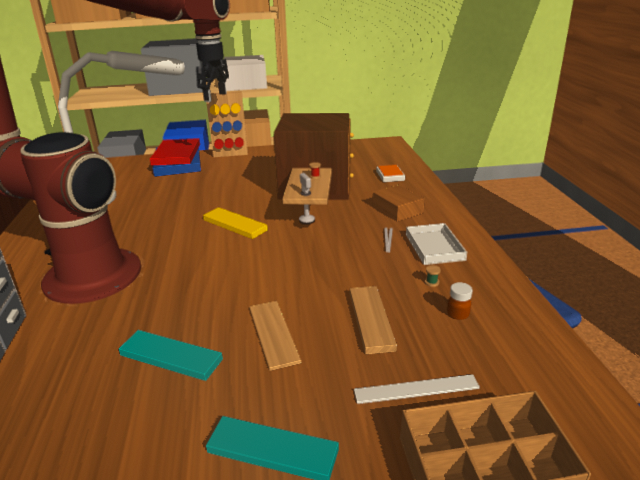

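Candidates for the slip (top picture): pale plank (366,207), pale plank (378,278), turquoise (477,275) and (400,350), yellow (204,325). The description rules out the coloured ones. The plank at (366,207) shows a thick edge in the side view and the other looks thin, so I'll check that in a crop and fit box models to the masks.

```bash
cat >> h.py <<'E'
from scipy.optimize import minimize
def box(x0,x1,y0,y1,z0,z1): return np.array([[x,y,z] for x in(x0,x1) for y in(y0,y1) for z in(z0,z1)],float)
def sil(cam,boxes,p,cal):
    m=np.zeros((480,640),np.uint8); c,s=np.cos(p[2]),np.sin(p[2]); R=np.array([[c,-s,0],[s,c,0],[0,0,1]])
    for b in boxes:
        q=proj(cam,b@R.T+[p[0],p[1],0],cal)
        cv2.fillConvexPoly(m,cv2.convexHull((q*16).astype(np.int32).reshape(-1,1,2)),1,shift=4)
    return m>0
def fit(masks,boxes,p0,ignore=None):
    cals={c:get_calibration(c) for c in masks}; k=lambda a:cv2.GaussianBlur(a.astype(np.float32),(0,0),1.5)
    ms={c:k(m) for c,m in masks.items()}
    f=lambda p:sum(np.abs(k(sil(c,boxes,p,cals[c]))-ms[c]).sum()/ms[c].sum() for c in masks)
    best=None
    for st in (0.03,0.01,0.004):
        r=minimize(f,p0,method='Nelder-Mead',options=dict(initial_simplex=np.array([p0]+[np.array(p0)+d for d in np.diag([st,st,st*6])]),xatol=2e-4,fatol=1e-4)); p0=r.x
    return r.x,r.fun
def mask(cam,q,near):
    rs=regions_of(cam,q); u=proj(cam,near)[0]
    rs=[r for r in rs if r['pixels'].any()]
    return min(rs,key=lambda r:np.linalg.norm(np.argwhere(r['pixels']).mean(0)[::-1]-u))['pixels']
SL=lambda t:[box(-.09,.09,-.028,.028,0,t)]
REST=[box(-.055,.055,-.028,.17,.080,.096),box(-.1,.1,.17,.37,.001,.201)]
E
python3 - <<'E'
from h import *
b=save('side','side2'); save('top','top2')
cv2.imwrite('pics/crop.png',cv2.resize(b[250:390,220:420][:,:,::-1],(800,560),interpolation=cv2.INTER_CUBIC))
T=[.579,-.265,.012];t=[.394,-.27,.006]
for t_ in (.008,.016):
  for nm,P,q in (('A',T,'thick'),('B',t,'thin_center')):
    ms={c:mask(c,q,P) for c in ('top','side')}
    for cs in (['top','side'],['top'],['side']):
        x,f=fit({c:ms[c] for c in cs},SL(t_),[P[0],P[1],1.5]); print(t_,nm,cs,np.round(x,4),round(f,3))
ms={c:mask(c,'rest',[.531,.3,.15]) for c in ('top','side')}
for cs in (['top','side'],['top'],['side']):
    x,f=fit({c:ms[c] for c in cs},REST,[.503,.128,0.1]); print('rest',cs,np.round(x,4),round(f,3))
for c in ('top','side'):
    m=mask(c,'prop',[.503,.128,.1 ]); ys,xs=np.where(m); print(c,xs.min(),xs.max(),ys.min(),ys.max(),m.sum())
E
```

```text
0.008 A ['top', 'side'] [ 0.5811 -0.2612  1.5309] 0.095
0.008 A ['top'] [ 0.5815 -0.2619  1.5354] 0.021
0.008 A ['side'] [ 0.5806 -0.259   1.5363] 0.034
0.008 B ['top', 'side'] [ 0.3923 -0.2681  1.728 ] 0.084
0.008 B ['top'] [ 0.3925 -0.2682  1.7275] 0.036
0.008 B ['side'] [ 0.3922 -0.267   1.7247] 0.037
0.016 A ['top', 'side'] [ 0.5799 -0.2614  1.5264] 0.103
0.016 A ['top'] [ 0.5808 -0.2615  1.516 ] 0.045
0.016 A ['side'] [ 0.5796 -0.2587  1.5307] 0.046
0.016 B ['top', 'side'] [ 0.3922 -0.2669  1.7235] 0.157
0.016 B ['top'] [ 0.392  -0.267   1.7399] 0.049
0.016 B ['side'] [ 0.3913 -0.2668  1.7168] 0.108
rest ['top', 'side'] [ 0.5028  0.1294 -0.2137] 0.189
rest ['top'] [ 0.5016  0.1222 -0.2   ] 0.084
rest ['side'] [ 0.4987  0.1326 -0.2385] 0.088
top 198 225 235 251 188
side 299 314 173 224 377
```

View pics/crop.png

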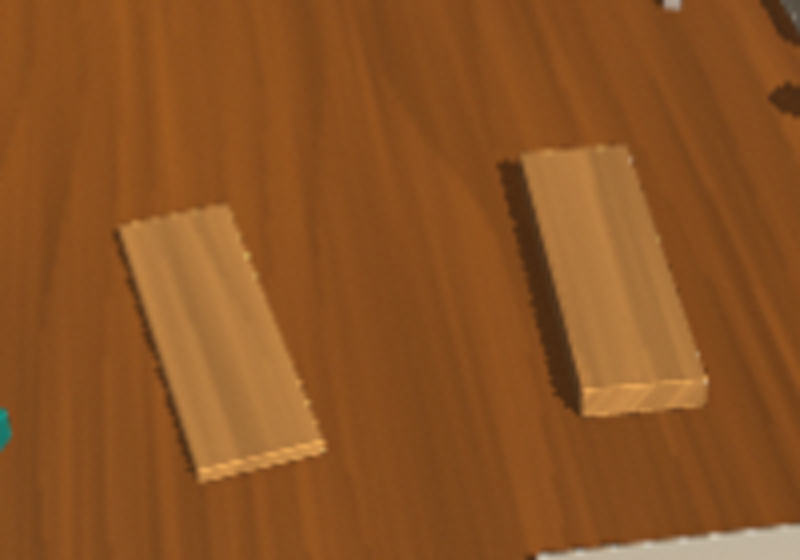

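The crop confirms it: the right plank, at full-picture (372,318) side and (366,207) top, is clearly the thick one, and the left one is about half as thick. Now moving to it.

apply_moves(
  targets=[
    {"translation": [-0.33,-0.325,0],"twist": 0,"hand": 1},
    {"translation": [-0.33,-0.325,0],"twist": 0,"hand": 1},
    {"translation": [-0.33,-0.325,0],"twist": 0,"hand": 1},
    {"translation": [-0.33,-0.325,0],"twist": 0,"hand": 1},
    {"translation": [-0.33,-0.325,0],"twist": 0,"hand": 1},
    {"translation": [-0.33,-0.325,0],"twist": 0,"hand": 1},
    {"translation": [-0.33,-0.325,0],"twist": 0,"hand": 1},
    {"translation": [-0.33,-0.325,0],"twist": 0,"hand": 1},
  ],
)

```text
time: 2.6
tool_pos: [0.4011, 0.2038, 0.2536]
tool_rot: [0.0, 0.233, 0.972, 0.0]
contact_force: [1.6, -0.6, -0.3]
gripper_width: 0.998
grasp_force: 0.0
```

apply_moves(
  targets=[
    {"translation": [-0.33,-0.325,0],"twist": 0,"hand": 1},
    {"translation": [-0.33,-0.325,0],"twist": 0,"hand": 1},
    {"translation": [-0.33,-0.325,0],"twist": 0,"hand": 1},
    {"translation": [-0.33,-0.325,0],"twist": 0,"hand": 1},
    {"translation": [-0.33,-0.325,0],"twist": 0,"hand": 1},
    {"translation": [-0.33,-0.325,0],"twist": 0,"hand": 1},
    {"translation": [-0.33,-0.325,0],"twist": 0,"hand": 1},
    {"translation": [-0.33,-0.325,0],"twist": 0,"hand": 1},
  ],
)

```text
time: 3.4
tool_pos: [0.5185, -0.148, 0.2536]
tool_rot: [0.0, 0.233, 0.972, 0.0]
contact_force: [0.5, -1.1, 0.5]
gripper_width: 0.997
grasp_force: 0.0
```

apply_moves(
  targets=[
    {"translation": [0,0,0],"twist": 1,"hand": 1},
    {"translation": [0,0,0],"twist": 1,"hand": 1},
    {"translation": [0,0,0],"twist": 1,"hand": 1},
    {"translation": [0,0,0],"twist": 1,"hand": 1},
    {"translation": [0,0,0],"twist": 1,"hand": 1},
    {"translation": [0,0,0],"twist": 1,"hand": 1},
    {"translation": [0,0,0],"twist": 1,"hand": 1},
    {"translation": [0,0,0],"twist": 1,"hand": 1},
  ],
)

```text
time: 4.2
tool_pos: [0.5182, -0.1459, 0.2534]
tool_rot: [0.0, 0.595, 0.804, 0.0]
contact_force: [0.4, -0.5, -0.2]
gripper_width: 0.998
grasp_force: 0.0
```

apply_moves(
  targets=[
    {"translation": [0,0,0],"twist": 1,"hand": 1},
    {"translation": [0,0,0],"twist": 1,"hand": 1},
    {"translation": [0,0,0],"twist": 1,"hand": 1},
    {"translation": [0,0,0],"twist": 0.4,"hand": 1},
    {"translation": [0,0,0],"twist": 0,"hand": 1},
  ],
)

```text
time: 4.7
tool_pos: [0.5182, -0.1459, 0.2534]
tool_rot: [0.0, 0.721, 0.693, 0.0]
contact_force: [-0.2, -1.0, -1.0]
gripper_width: 1.0
grasp_force: 0.0
```

apply_moves(
  targets=[
    {"translation": [-0.43,0.165,0],"twist": 0,"hand": 1},
    {"translation": [-0.43,0.165,0],"twist": 0,"hand": 1},
    {"translation": [-0.43,0.165,0],"twist": 0,"hand": 1},
    {"translation": [-0.43,0.165,0],"twist": 0,"hand": 1},
    {"translation": [0,0,0.3],"twist": 0,"hand": 1},
    {"translation": [0,0,0.3],"twist": 0,"hand": 1},
    {"translation": [0,0,0],"twist": 0,"hand": 1},
  ],
)

```text
time: 5.4
tool_pos: [0.5747, -0.3191, 0.1872]
tool_rot: [-0.005, 0.721, 0.693, -0.001]
contact_force: [0.4, 0.3, -0.7]
gripper_width: 0.996
grasp_force: 0.0
```

```bash
python3 - <<'E'
from h import *
s=state(); print(s['tool_pos'],s['tool_rot'],s['joint_pos'])
f=save('wrist','w1'); 
P=[.58,-.261,.012]; m=mask('wrist','thick',P); ys,xs=np.where(m); print(xs.min(),xs.max(),ys.min(),ys.max())
x,ff=fit({'wrist':m},SL(.016),[P[0],P[1],1.53]); print(np.round(x,4),ff)
cnt=max(cv2.findContours(m.astype(np.uint8),0,2)[0],key=len); 
q=onz('wrist',cnt.reshape(-1,2),.016)[:,:2].astype(np.float32); print(cv2.minAreaRect(q))
E
```

```text
[ 0.57469297 -0.31914575  0.18721087] [-0.00507678  0.72104531  0.69286868 -0.00094094] [-6.20052623e-01  1.79908738e-01  1.58719232e+00  2.11137467e-05
  1.38481811e+00 -5.80205686e-01]
282 367 15 270
[ 0.5826 -0.2642  1.5294] 0.03645733743906021
((0.5825532078742981, -0.26540669798851013), (0.1852489858865738, 0.05902766436338425), 87.50218200683594)
```

View pics/w1.png

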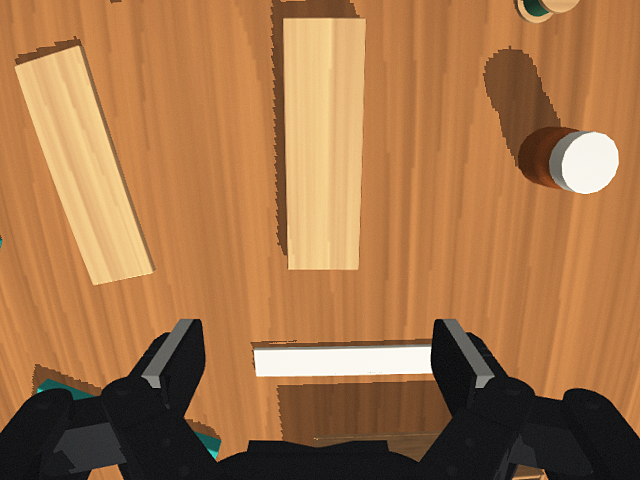

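Wrist view: the thick slip stands at pixels x 282–367, y 15–270, midway between the fingers and parallel to them. The thin slip is at left (85,165) and the ruler lies beyond at (345,360). Descending.

apply_moves(
  targets=[
    {"translation": [-0.02,0.04,0.4],"twist": 0,"hand": 1},
    {"translation": [0,0,0.4],"twist": 0,"hand": 1},
    {"translation": [0,0,0.4],"twist": 0,"hand": 1},
    {"translation": [0,0,0],"twist": 0,"hand": 1},
    {"translation": [0,0,0],"twist": 0,"hand": 1},
  ],
)

```text
time: 6.0
tool_pos: [0.582, -0.3229, 0.0753]
tool_rot: [0.001, 0.721, 0.693, 0.0]
contact_force: [0.0, 0.5, 0.6]
gripper_width: 0.999
grasp_force: 0.0
```

apply_moves(
  targets=[
    {"translation": [0,-0.02,0.25],"twist": 0,"hand": 1},
    {"translation": [0,0,0.25],"twist": 0,"hand": 1},
    {"translation": [0,0,0],"twist": 0,"hand": 1},
    {"translation": [0,0,0],"twist": 0,"hand": 0},
    {"translation": [0,0,0],"twist": 0,"hand": 0},
    {"translation": [0,0,0],"twist": 0,"hand": 0},
    {"translation": [0,0,0],"twist": 0,"hand": 0},
    {"translation": [0,0,0],"twist": 0,"hand": 0},
  ],
)

```text
time: 6.8
tool_pos: [0.5814, -0.3241, 0.0275]
tool_rot: [0.003, 0.721, 0.693, 0.0]
contact_force: [0.2, 0.5, 5.7]
gripper_width: 0.632
grasp_force: 63.7
```

apply_moves(
  targets=[
    {"translation": [0,0,-0.15],"twist": 0,"hand": 0},
    {"translation": [0,0,-0.15],"twist": 0,"hand": 0},
    {"translation": [0.4,-0.22,0],"twist": 0,"hand": 0},
    {"translation": [0.4,-0.22,0],"twist": 0,"hand": 0},
    {"translation": [0.4,-0.22,0],"twist": 0,"hand": 0},
    {"translation": [0.4,-0.22,0],"twist": 0,"hand": 0},
    {"translation": [0.4,-0.22,0],"twist": 0,"hand": 0},
    {"translation": [0.4,-0.22,0],"twist": 0,"hand": 0},
  ],
)

```text
time: 7.6
tool_pos: [0.4564, -0.0762, 0.0546]
tool_rot: [0.001, 0.721, 0.693, 0.001]
contact_force: [-0.0, 1.9, -0.5]
gripper_width: 0.632
grasp_force: 63.4
```

apply_moves(
  targets=[
    {"translation": [0,0,0],"twist": 0.9,"hand": 0},
    {"translation": [0,0,0],"twist": 0.8,"hand": 0},
    {"translation": [0,0,0],"twist": 0,"hand": 0},
    {"translation": [0,0,0],"twist": 0,"hand": 0},
  ],
)

```text
time: 8.0
tool_pos: [0.4574, -0.0776, 0.0543]
tool_rot: [0.001, 0.777, 0.63, 0.0]
contact_force: [0.4, -0.2, -2.1]
gripper_width: 0.629
grasp_force: 63.5
```

```bash
python3 - <<'E'
from h import *
s=state(); print(s['tool_pos'],s['tool_rot'],s['contact_force'],s['gripper_width'])
f=save('wrist','w2'); g=save('side','side3')
m=mask('wrist','thick',[.47,-.02,.05]); ys,xs=np.where(m); print('thick',xs.min(),xs.max(),ys.min(),ys.max())
x,ff=fit({'wrist':m},[box(-.09,.09,-.028,.028,.03,.046)],[.47,-.02,1.36]); print(np.round(x,4),ff)
for q in ('prop','rest','spool'):
    print(q,[(np.round(r['point'],3).tolist(),round(r['score'],2),proj('wrist',r['point'])[0].astype(int).tolist()) for r in recognise('wrist',q)[:4]])
E
```

```text
[ 0.45735347 -0.0776341   0.05430568] [6.52026712e-04 7.76819013e-01 6.29723467e-01 3.88316187e-04] [ 0.44636448 -0.23166817 -2.08825174] 0.6292570485125503
thick 216 399 0 398
[ 0.4682 -0.0148  1.388 ] 0.012298967689275742
prop []
rest []
spool []
```

View pics/w2.png

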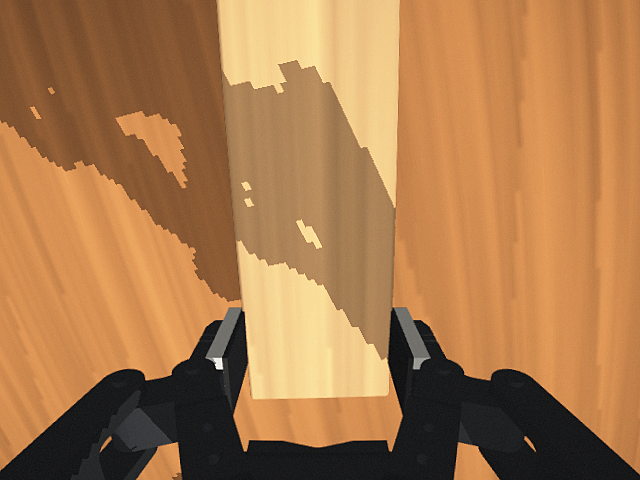

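Wrist view: the slip is held square between the pads, from column 250–388 at its near end (row 398) up out of the picture. Lowering to just above the bench and sliding in along the shelf direction.

apply_moves(
  targets=[
    {"translation": [0,0,0.13],"twist": 0,"hand": 0},
    {"translation": [0,0,0.125],"twist": 0,"hand": 0},
    {"translation": [0,0,0],"twist": 0,"hand": 0},
  ],
)

```text
time: 8.6
tool_pos: [0.4565, -0.0773, 0.0264]
tool_rot: [-0.001, 0.777, 0.629, -0.0]
contact_force: [-0.1, -1.2, -1.1]
gripper_width: 0.63
grasp_force: 67.8
```

```bash
python3 - <<'E'
from h import *
s=state(); print(s['tool_pos'],s['contact_force'],s['ft_torque'])
f=save('side','side4');save('top','top4')
sm=mask('side','thick',[.47,-.015,.012]); tm=mask('top','thick',[.47,-.015,.012]);
for h0 in (0,):
    for k in ({'side':sm},{'top':tm}):
        print(list(k),fit(k,[box(-.09,.09,-.028,.028,h0,h0+.016)],[.4682,-.0148,1.388]))
pm=mask('side','prop',[.502,.127,.062]); ys,xs=np.where(pm)
for r in range(ys.min(),ys.max()+1,2): print(r,xs[ys==r].min(),xs[ys==r].max(),end=' | ')
pt=mask('top','prop',[.502,.127,.13]); ys,xs=np.where(pt); print('\ntop',xs.mean(),ys.mean())
a=cv2.resize(f[150:330,210:400][:,:,::-1],(760,720)[0:2] and (633,600),interpolation=cv2.INTER_CUBIC); cv2.imwrite('pics/side4c.png',a)
print(proj('side',[[.502,.128,z] for z in (.023,.13,.146)]),proj('top',[[.502,.128,z] for z in (.133,.146)]))
E
```

```text
[ 0.45653747 -0.07731634  0.02636893] [-0.06814233 -1.16121654 -1.07994498] [-0.00970516 -0.04200876 -0.06417068]
['side'] (array([ 0.46719894, -0.01549177,  1.39642962]), np.float64(0.532894492149353))
['top'] (array([ 0.46775042, -0.01015554,  1.36152648]), np.float64(2.526766538619995))
238 311 312 | 240 312 312 | Traceback (most recent call last):
  File "<stdin>", line 9, in <module>
    return umr_minimum(a, axis, None, out, keepdims, initial, where)
ValueError: zero-size array to reduction operation minimum which has no identity
```

```bash
python3 - <<'E'
from h import *
a=cv2.imread('pics/side1.png')[160:235,270:345]; b=cv2.imread('pics/top1.png')[205:280,160:235]
r=lambda i:cv2.resize(i,(400,400),interpolation=cv2.INTER_CUBIC)
o=[]
for cam,im,x0,y0 in (('side',a,270,160),('top',b,160,205)):
    i=r(im)
    o.append(i)
cv2.imwrite('pics/fc.png',np.hstack(o))
for z in (.0235,.133,.146): print(z,proj('side',[.502,.128,z]),proj('top',[.502,.128,z]))
for dx in((.01,0,0),(0,.01,0)): print(proj('side',np.add([.502,.128,.0235],dx))-proj('side',[.502,.128,.0235]),proj('top',np.add([.502,.128,.133],dx))-proj('top',[.502,.128,.133]))
E
```

```text
0.0235 [[305.97028866 220.07697203]] [[219.92209406 249.63964661]]
0.133 [[304.18262037 180.15342591]] [[209.69349337 241.0493393 ]]
0.146 [[303.9610032  175.18703873]] [[208.33874809 239.9107952 ]]
[[ 3.91474297 -0.35127342]] [[-0.19407618 -4.17028685]]
[[-0.46187937 -1.78942036]] [[-4.2517985   0.41186723]]
```

View pics/fc.png

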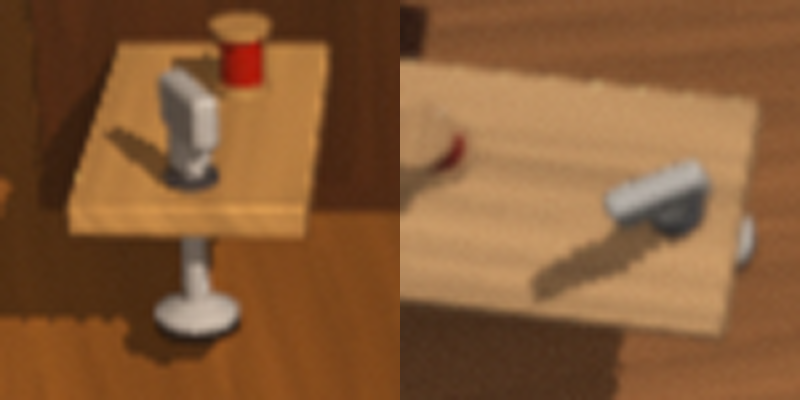

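The crop shows the foot at side pixel (307,219) and the knob bar at top pixel (208,240), about 1 rad clockwise of the shelf's x axis. That puts the foot axis near (0.5035, 0.1285). Sliding in.

apply_moves(
  targets=[
    {"translation": [0.195,0.013,0],"twist": 0,"hand": 0},
    {"translation": [0.195,0.013,0],"twist": 0,"hand": 0},
    {"translation": [0.195,0.014,0],"twist": 0,"hand": 0},
    {"translation": [0.195,0.014,0],"twist": 0,"hand": 0},
    {"translation": [0.195,0.013,0],"twist": 0,"hand": 0},
    {"translation": [0,0,0],"twist": 0,"hand": 0},
    {"translation": [0,0,0],"twist": 0,"hand": 0},
  ],
)

```text
time: 9.55
tool_pos: [0.4834, 0.0165, 0.0275]
tool_rot: [-0.0, 0.777, 0.63, -0.0]
contact_force: [0.3, -0.2, -1.3]
gripper_width: 0.632
grasp_force: 67.7
```

apply_moves(
  targets=[
    {"translation": [0,0,0],"twist": 0,"hand": 0.8},
    {"translation": [0,0,0],"twist": 0,"hand": 0.8},
    {"translation": [0,0,0],"twist": 0,"hand": 0.8},
    {"translation": [0,0,-0.3],"twist": 0,"hand": 0.8},
    {"translation": [0,0,-0.4],"twist": 0,"hand": 0.8},
    {"translation": [-0.2,0,-0.4],"twist": 0,"hand": 0.8},
    {"translation": [-0.2,0,-0.4],"twist": 0,"hand": 0.8},
    {"translation": [-0.2,0,-0.3],"twist": 0,"hand": 0.8},
  ],
)

```text
time: 10.35
tool_pos: [0.4717, -0.0432, 0.2111]
tool_rot: [0.002, 0.777, 0.629, 0.001]
contact_force: [1.4, -1.3, -0.7]
gripper_width: 0.799
grasp_force: 0.0
```

apply_moves(
  targets=[
    {"translation": [0,0,0],"twist": 0,"hand": 0.8},
    {"translation": [0,0,0],"twist": 0,"hand": 0.8},
  ],
)

```text
time: 10.55
tool_pos: [0.4715, -0.0428, 0.2086]
tool_rot: [0.001, 0.778, 0.629, 0.001]
contact_force: [-0.1, 0.4, -0.3]
gripper_width: 0.8
grasp_force: 0.0
```

```bash
python3 - <<'E'
from h import *
s=state(); print(s['tool_pos'],s['tool_rot'])
f=save('wrist','w3'); g=save('side','side5')
def S(cam):
    m=mask(cam,'thick',[.49,.07,.012]); ys,xs=np.where(m); print(cam,xs.min(),xs.max(),ys.min(),ys.max(),m.sum()); return m
m=S('wrist'); S('side')
for q in ('prop','rest','spool'):
    print(q,[(np.round(r['point'],3).tolist(),round(r['score'],2),proj('wrist',r['point'])[0].astype(int).tolist()) for r in recognise('wrist',q)[:3]])
print(proj('wrist',[[.5035,.1285,z] for z in (.12,.146)]))
c=cv2.resize(g[160:260,260:360],(480,480),interpolation=cv2.INTER_CUBIC)
w=f.copy(); w[m,2]=255; cv2.imwrite('pics/v3.png',np.hstack([cv2.resize(f,(320,240)), cv2.resize(c,(240,240))])[:,:,::-1])
cv2.imwrite('pics/v3.png',np.hstack([cv2.resize(f,(500,375)), cv2.resize(g[175:250,275:335],(300,375),interpolation=cv2.INTER_CUBIC)])[:,:,::-1])
E
```

```text
[ 0.47153094 -0.04275383  0.20863869] [7.44956472e-04 7.77801988e-01 6.28508566e-01 7.03257599e-04]
wrist 274 353 0 182 13500
side 291 319 216 257 875
prop [([0.502, 0.113, 0.024], 0.45, [317, 1])]
rest []
spool [([0.727, -0.157, 0.016], 0.56, [623, 286])]
[[ 311.62972843  -94.04368147]
 [ 310.62206314 -125.87890472]]
```

View pics/v3.png

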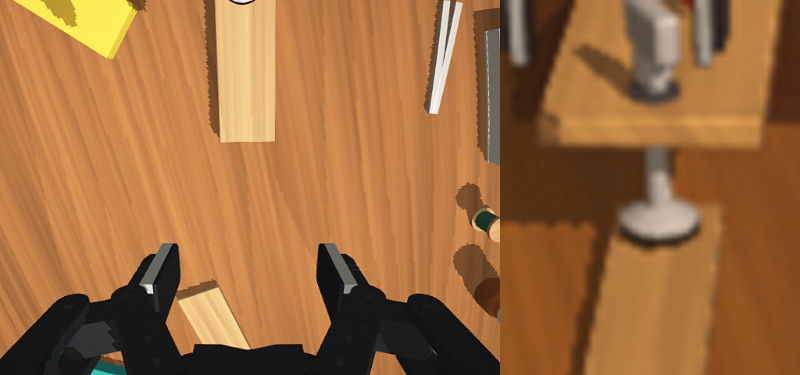

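Wrist view: the foot's front edge is at full-picture column ~310 at row 0, over the slip whose columns are 278–353 (centre ~315), so it's about 3–4 mm off centre. I'll back off so the whole foot shows and measure it.

apply_moves(
  targets=[
    {"translation": [-0.4,0,0],"twist": 0,"hand": 0.8},
    {"translation": [-0.4,0,0],"twist": 0,"hand": 0.8},
    {"translation": [0,0,0],"twist": 0,"hand": 0.8},
    {"translation": [0,0,0],"twist": 0,"hand": 0.8},
  ],
)

```text
time: 11.3
tool_pos: [0.4544, -0.1206, 0.2073]
tool_rot: [-0.001, 0.778, 0.628, -0.0]
contact_force: [0.2, 0.5, -0.5]
gripper_width: 0.801
grasp_force: 0.0
```

```bash
python3 - <<'E'
from h import *
s=state(); print(s['tool_pos'],s['tool_rot'])
cal=get_calibration('wrist'); f=save('wrist','w4')
m=mask('wrist','thick',[.49,.07,.012])
e=[]
for r in range(479):
    xs=np.where(m[r])[0]
    if len(xs)>20: e.append((r,xs.min(),xs.max()))
e=np.array(e); print(e[::12].tolist())
ps=regions_of('wrist','prop'); print([(r['score'],r['pixels'].sum()) for r in ps])
if ps:
    p=ps[0]['pixels']; 
    for r in range(0,480,4):
        xs=np.where(p[r])[0]
        if len(xs): print(r,xs.min(),xs.max(),end=' | ')
cv2.imwrite('pics/v4.png',cv2.resize(f[0:200,220:420],(600,600),interpolation=cv2.INTER_CUBIC)[:,:,::-1])
L=onz('wrist',e[:,[1,0]],.016,cal); R=onz('wrist',e[:,[2,0]],.016,cal)
print(L[::30].round(4).tolist(),R[::30].round(4).tolist())
E
```

```text
[ 0.45435696 -0.12060204  0.20734482] [-5.32333307e-04  7.77833268e-01  6.28470464e-01 -4.34094911e-06]
[[0, 276, 356], [12, 278, 356], [24, 277, 356], [36, 279, 355], [48, 280, 355], [60, 280, 355], [72, 280, 354]]
[]
[[0.4589, 0.043, 0.016], [0.4556, 0.0232, 0.016], [0.4523, 0.0029, 0.016]] [[0.5143, 0.031, 0.016], [0.5097, 0.0115, 0.016], [0.5059, -0.0086, 0.016]]
```

View pics/v4.png

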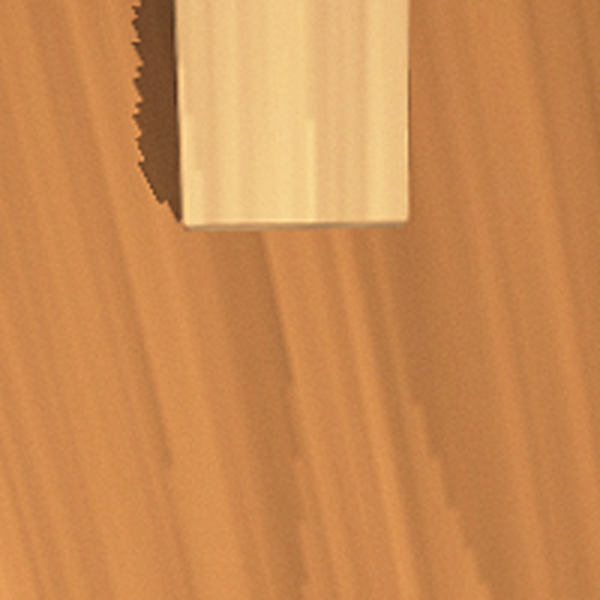

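apply_moves(
  targets=[
    {"translation": [0.4,0,0],"twist": 0,"hand": 0.8},
    {"translation": [0.4,0,0],"twist": 0,"hand": 0.8},
    {"translation": [0.25,0,0],"twist": 0,"hand": 0.8},
    {"translation": [0,0,0],"twist": 0,"hand": 0.8},
    {"translation": [0,0,0],"twist": 0,"hand": 0.8},
  ],
)

```text
time: 11.95
tool_pos: [0.4764, -0.0167, 0.2077]
tool_rot: [0.0, 0.776, 0.63, -0.0]
contact_force: [0.3, 0.3, -0.1]
gripper_width: 0.801
grasp_force: 0.0
```

```bash
python3 - <<'E'
from h import *
s=state(); print(s['tool_pos'],s['tool_rot'])
cal=get_calibration('wrist'); print(cal['pose'][:3,3] if hasattr(cal['pose'],'shape') else cal['pose'])
f=save('wrist','w5')
m=mask('wrist','thick',[.49,.07,.012])
e=np.array([(r,np.where(m[r])[0].min(),np.where(m[r])[0].max()) for r in range(479) if m[r].sum()>20])
print(e[::15].tolist())
print([(r['score'],int(r['pixels'].sum())) for r in regions_of('wrist','prop')])
cv2.imwrite('pics/v5.png',cv2.resize(f[0:150,220:420],(800,600),interpolation=cv2.INTER_CUBIC)[:,:,::-1])
sel=e[(e[:,0]>60)&(e[:,0]<e[:,0].max()-8)]
L=onz('wrist',sel[:,[1,0]],.016,cal); R=onz('wrist',sel[:,[2,0]]+[1,0],.016,cal)
for q in (L,R,(L+R)/2): 
    k=np.polyfit(q[:,1],q[:,0],1); print('x at y=.1285',np.polyval(k,.1285),'yaw',np.pi/2-np.arctan(k[0]))
E
```

```text
[ 0.47639426 -0.01667954  0.20769372] [ 3.21447389e-05  7.76439358e-01  6.30191926e-01 -2.41873741e-04]
[0.49175166 0.05903197 0.32848543]
[[41, 278, 353], [56, 278, 354], [71, 279, 353], [86, 279, 354], [101, 279, 354], [116, 280, 354], [131, 280, 353], [146, 281, 353], [161, 282, 353], [176, 282, 353], [191, 283, 353], [206, 283, 352]]
[(0.83, 272)]
x at y=.1285 0.4768951836065528 yaw 1.3748176690927378
x at y=.1285 0.5337363227424697 yaw 1.3794030146258718
x at y=.1285 0.5053306607304224 yaw 1.3770953281767229
```

View pics/v5.png

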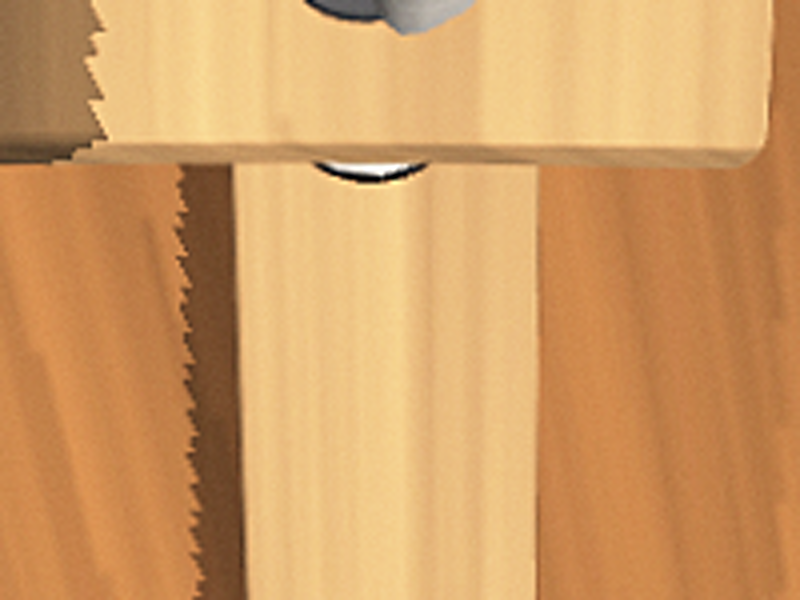

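The foot's front arc is centred at picture (313,45) and the slip's edges there are columns 278–355. So the foot is only ~2.7 mm left of the centre line, well inside tolerance. Now the knob.

apply_moves(
  targets=[
    {"translation": [0.3,0,0],"twist": 0,"hand": 0.8},
    {"translation": [0.3,0,0],"twist": 0,"hand": 0.8},
    {"translation": [0,0,0],"twist": 0,"hand": 0.8},
    {"translation": [0,0,0],"twist": 0,"hand": 0.8},
  ],
)

```text
time: 12.5
tool_pos: [0.4889, 0.0405, 0.2077]
tool_rot: [0.0, 0.777, 0.629, -0.0]
contact_force: [0.5, -0.2, 0.4]
gripper_width: 0.797
grasp_force: 0.0
```

```bash
python3 - <<'E'
from h import *
cal=get_calibration('wrist'); s=state(); print(s['tool_pos'],s['joint_pos'])
f=save('wrist','w6')
rs=regions_of('wrist','prop'); print([(r['score'],int(r['pixels'].sum())) for r in rs])
for r in rs[:1]:
    cs=max(cv2.findContours(r['pixels'].astype(np.uint8),0,2)[0],key=len); print(cv2.minAreaRect(cs),cv2.boundingRect(cs))
print('F pred',proj('wrist',[[.5035,.1285,z] for z in (.145,.119,.096)],cal))
cv2.imwrite('pics/v6.png',cv2.resize(f[0:225,200:500],(800,600),interpolation=cv2.INTER_CUBIC)[:,:,::-1])
E
```

```text
[0.48892551 0.04048755 0.20773502] [-6.89113327e-02 -2.45209667e-01  1.96709693e+00 -5.60514230e-04
  1.41992783e+00  1.41152429e-01]
[(0.56, 3291)]
((306.2606506347656, 87.27687072753906), (102.37596130371094, 39.95269775390625), 57.03059387207031) (274, 39, 68, 97)
F pred [[309.2508318   92.31329826]
 [310.2665383   95.82817196]
 [310.97329368  98.27505962]]
```

View pics/v6.png

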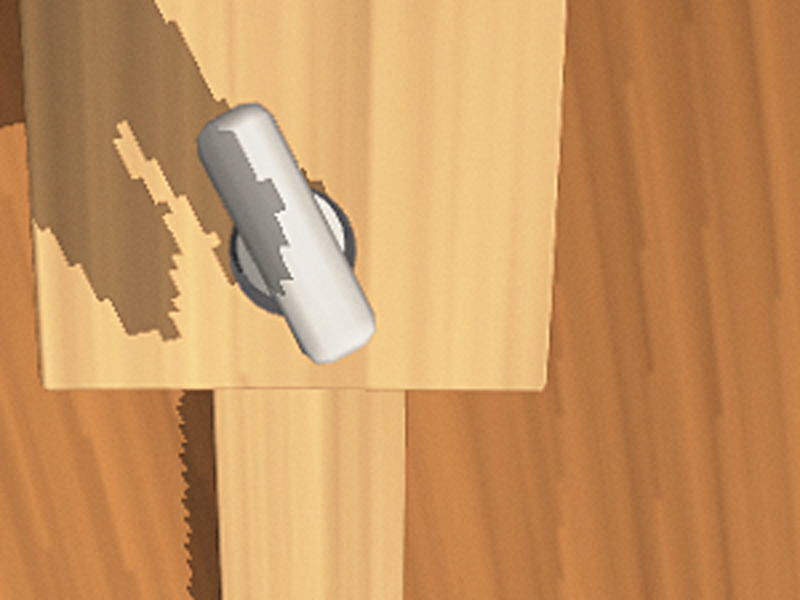

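Knob centre is at picture (307,87) and the bar is tilted 63° right-down, so the screw is at about 1.1 rad and the axis at about (0.503, 0.131). Moving over it and aligning.

apply_moves(
  targets=[
    {"translation": [0.305,-0.017,0],"twist": 0,"hand": 0.8},
    {"translation": [0.305,-0.017,0],"twist": 0,"hand": 0.8},
    {"translation": [0.305,-0.017,0],"twist": 0,"hand": 0.8},
    {"translation": [0,0,0],"twist": -0.9,"hand": 0.8},
    {"translation": [0,0,0],"twist": -0.9,"hand": 0.8},
    {"translation": [0,0,0],"twist": -0.9,"hand": 0.7},
    {"translation": [0,0,0],"twist": -0.9,"hand": 0.6},
    {"translation": [0,0,0],"twist": -1,"hand": 0.6},
  ],
)

```text
time: 13.4
tool_pos: [0.5031, 0.1304, 0.2078]
tool_rot: [0.0, 0.613, 0.79, -0.0]
contact_force: [0.4, -0.4, -0.3]
gripper_width: 0.601
grasp_force: 0.0
```

apply_moves(
  targets=[
    {"translation": [0,0,0.1],"twist": 0,"hand": 0.6},
    {"translation": [0,0,0.1],"twist": 0,"hand": 0.6},
    {"translation": [0,0,0],"twist": 0,"hand": 0.6},
    {"translation": [0,0,0],"twist": 0,"hand": 0.6},
  ],
)

```text
time: 13.8
tool_pos: [0.5026, 0.1313, 0.1868]
tool_rot: [-0.001, 0.614, 0.789, -0.001]
contact_force: [-0.1, -0.5, 0.3]
gripper_width: 0.604
grasp_force: 0.0
```

```bash
python3 - <<'E'
from h import *
cal=get_calibration('wrist'); s=state(); print(s['tool_pos'],s['joint_pos'],s['tool_rot'])
f=save('wrist','w7')
q=s['tool_rot']; a=2*np.arctan2(q[2],q[1]); X=np.array([np.cos(a),np.sin(a),0])
for z in (.118,.144): print(z,proj('wrist',[[.503,.131,z],s['tool_pos']*[1,1,0]+[0,0,z]],cal))
cv2.imwrite('pics/v7.png',f[180:480,120:520][:,:,::-1])
E
```

```text
[0.50256312 0.13125136 0.18684074] [ 1.12125960e-01 -1.50886690e-01  1.92212225e+00 -2.06491662e-05
  1.37209736e+00 -1.36665155e-01] [-6.15715582e-04  6.13906746e-01  7.89378078e-01 -6.14927766e-04]
0.118 [[320.14900848 278.26850409]
 [319.44830167 277.63576651]]
0.144 [[320.39712875 300.08587161]
 [319.60072322 299.38087609]]
```

View pics/v7.png

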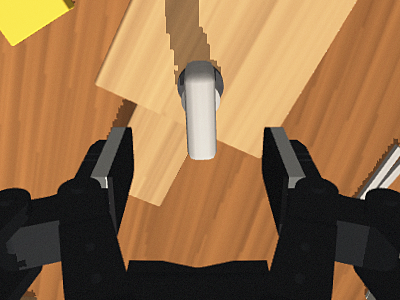

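The bar stands upright in the picture at (320,298), exactly where predicted and midway between the pads. Descending and gripping.

apply_moves(
  targets=[
    {"translation": [0,0,0.18],"twist": 0,"hand": 0.6},
    {"translation": [0,0,0.18],"twist": 0,"hand": 0.6},
    {"translation": [0,0,0.18],"twist": 0,"hand": 0.6},
    {"translation": [0,0,0],"twist": 0,"hand": 0.6},
    {"translation": [0,0,0],"twist": 0,"hand": 0.3},
    {"translation": [0,0,0],"twist": 0,"hand": 0.3},
    {"translation": [0,0,0],"twist": 0,"hand": 0.3},
  ],
)

```text
time: 14.55
tool_pos: [0.5039, 0.1316, 0.1353]
tool_rot: [0.001, 0.613, 0.79, 0.001]
contact_force: [-0.4, 1.3, 1.5]
gripper_width: 0.3
grasp_force: 0.0
```

```bash
python3 -c "
from plant import *
s=state(); print(s['tool_pos'],s['contact_force'],s['ft_torque'],s['gripper_width'])"
```

```text
[0.503934   0.13164895 0.13529944] [-0.41844113  1.3459777   1.45437715] [-0.05005924  0.03848654 -0.00800707] 0.29991622236915316
```

apply_moves(
  targets=[
    {"translation": [0,0,0],"twist": 0,"hand": 0.1},
    {"translation": [0,0,0],"twist": 0,"hand": 0.1},
    {"translation": [0,0,0],"twist": 0,"hand": 0.1},
    {"translation": [0,0,0],"twist": 0,"hand": 0.1},
    {"translation": [0,0,0],"twist": 0,"hand": 0.1},
  ],
)

```text
time: 15.05
tool_pos: [0.5038, 0.1316, 0.135]
tool_rot: [0.001, 0.613, 0.79, 0.001]
contact_force: [-0.8, 0.1, 6.0]
gripper_width: 0.155
grasp_force: 59.8
```

```bash
python3 -c "
from plant import *
s=state(); print(s['tool_pos'],s['contact_force'],s['ft_torque'],s['gripper_width'],s['joint_pos'])"
```

```text
[0.50378869 0.13158941 0.13501601] [-0.76409701  0.08607797  5.95340882] [-0.11581982  0.04657355  0.02171537] 0.15498934278647528 [ 1.12538296e-01 -9.46637704e-02  1.96241724e+00 -7.68436556e-05
  1.27196997e+00 -1.37403147e-01]
```

apply_moves(
  targets=[
    {"translation": [0,0,0.0016],"twist": 1,"hand": 0.1},
    {"translation": [0,0,0.0016],"twist": 1,"hand": 0.1},
    {"translation": [0,0,0.0016],"twist": 1,"hand": 0.1},
    {"translation": [0,0,0.0016],"twist": 1,"hand": 0.1},
    {"translation": [0,0,0.0016],"twist": 1,"hand": 0.1},
    {"translation": [0,0,0.0016],"twist": 1,"hand": 0.1},
    {"translation": [0,0,0.0016],"twist": 1,"hand": 0.1},
  ],
)

```text
time: 15.75
tool_pos: [0.5037, 0.1316, 0.1339]
tool_rot: [0.0, 0.848, 0.53, 0.001]
contact_force: [-1.8, -1.0, 7.1]
gripper_width: 0.153
grasp_force: 60.2
```

```bash
cat > q.py <<'E'
from plant import *
import numpy as np
# grab_frame advances time: average several readings
T=[];F=[]
for i in range(5):
    s=state(); T.append(s['ft_torque']); F.append(s['contact_force'])
    grab_frame('side')
print(np.round(s['tool_pos'],4),'F',np.mean(F,0).round(2),'T',np.mean(T,0).round(4),'Tz',np.round([t[2] for t in T],3),'w',round(s['gripper_width'],3),'j6',round(s['joint_pos'][5],3),'j1',round(s['joint_pos'][0],3),'t',s['time'])
E
python3 q.py
```

```text
[0.5037 0.1316 0.1339] F [-0.95 -0.21  6.55] T [-0.0681  0.1902 -0.0231] Tz [ 0.07  -0.065 -0.02  -0.07  -0.031] w 0.158 j6 0.563 j1 0.113 t 15.95
```

```bash
cat >> q.py <<'E'
s=state(); print('eff',s['joint_efforts'].round(4),'vel6',s['joint_vel'][5])
E
sed -i 's/range(5)/range(2)/' q.py; python3 q.py
```

```text
[0.5037 0.1316 0.1339] F [-0.77 -0.35  6.12] T [-0.1419  0.1401 -0.0862] Tz [-0.092 -0.081] w 0.153 j6 0.563 j1 0.113 t 16.05
eff [  0.083  -27.2951 -31.5406   0.062   -0.2719  -0.0627] vel6 -6.676394993259725e-05
```

apply_moves(
  targets=[
    {"translation": [0,0,0.0016],"twist": 1,"hand": 0.1},
    {"translation": [0,0,0.0016],"twist": 1,"hand": 0.1},
    {"translation": [0,0,0.0016],"twist": 1,"hand": 0.1},
  ],
)

```text
time: 16.4
tool_pos: [0.5037, 0.1316, 0.1334]
tool_rot: [0.0, 0.918, 0.397, 0.001]
contact_force: [-1.2, -0.4, 6.0]
gripper_width: 0.154
grasp_force: 60.2
```

```bash
python3 -c "
from plant import *
s=state(); print('eff',s['joint_efforts'].round(4),'vel6',s['joint_vel'][5],s['ft_torque'])"; python3 q.py
```

```text
eff [ -0.0948 -27.2713 -31.5343   0.0766  -0.3117  -0.7768] vel6 0.9896911153482196 [-0.14413758  0.1496036   0.03652848]
[0.5037 0.1316 0.1334] F [-1.37 -0.38  5.87] T [-0.0966  0.1816 -0.0462] Tz [ 0.037 -0.129] w 0.156 j6 0.87 j1 0.113 t 16.45
eff [  0.048  -27.2522 -31.5169   0.0545  -0.3128   0.2938] vel6 -0.05198921995371081
```

apply_moves(
  targets=[
    {"translation": [0,0,0.001],"twist": 0.6,"hand": 0.1},
    {"translation": [0,0,0.001],"twist": 0.6,"hand": 0.1},
    {"translation": [0,0,0.001],"twist": 0.4,"hand": 0.1},
    {"translation": [0,0,0.0004],"twist": 0.2,"hand": 0.1},
    {"translation": [0,0,0.0003],"twist": 0.2,"hand": 0.1},
    {"translation": [0,0,0.0003],"twist": 0.2,"hand": 0.1},
    {"translation": [0,0,0.0003],"twist": 0.2,"hand": 0.1},
    {"translation": [0,0,0.0003],"twist": 0.2,"hand": 0.1},
  ],
)

```text
time: 17.3
tool_pos: [0.5037, 0.1316, 0.133]
tool_rot: [0.0, 0.961, 0.276, 0.001]
contact_force: [-1.1, -1.1, 6.1]
gripper_width: 0.154
grasp_force: 60.2
```

```bash
cat > r.py <<'E'
from plant import *
import numpy as np
s=state(); print('e6 moving',s['joint_efforts'][5].round(4),'v',s['joint_vel'][5].round(4),'j6',s['joint_pos'][5].round(4),'Tz',s['ft_torque'][2].round(3))
E=[];T=[]
for i in range(4):
    grab_frame('top'); s=state(); E.append(s['joint_efforts'][5]); T.append(s['ft_torque'][2])
print('hold e6',np.round(E,4),'Tz',np.round(T,3),'F',s['contact_force'].round(2),'j6',s['joint_pos'][5].round(4),'t',s['time'])
E
python3 r.py
```

```text
e6 moving -0.1261 v 0.1996 j6 1.1232 Tz 0.053
hold e6 [ 0.0463 -0.001  -0.051  -0.0613] Tz [-0.036 -0.107 -0.034 -0.02 ] F [-1.56 -0.03  6.69] j6 1.1227 t 17.5
```

apply_moves(
  targets=[
    {"translation": [0,0,0.0003],"twist": 0.2,"hand": 0.1},
    {"translation": [0,0,0.0003],"twist": 0.2,"hand": 0.1},
    {"translation": [0,0,0.0003],"twist": 0.2,"hand": 0.1},
    {"translation": [0,0,0.0003],"twist": 0.2,"hand": 0.1},
    {"translation": [0,0,0.0003],"twist": 0.2,"hand": 0.1},
  ],
)

```text
time: 18.0
tool_pos: [0.5037, 0.1316, 0.1328]
tool_rot: [0.0, 0.974, 0.228, 0.001]
contact_force: [-1.5, 0.3, 6.0]
gripper_width: 0.157
grasp_force: 60.2
```

```bash
python3 r.py
```

```text
e6 moving -0.1261 v 0.1988 j6 1.2233 Tz 0.03
hold e6 [ 0.0458 -0.001  -0.051  -0.0613] Tz [ 0.014  0.004 -0.073 -0.092] F [-1.7  -0.32  6.45] j6 1.2227 t 18.2
```

Joint-6 effort is noise-free: -0.1261 while turning at this speed, free running. That gives a clean touch detector, so I'll keep turning.

apply_moves(
  targets=[
    {"translation": [0,0,0.0013],"twist": 0.8,"hand": 0.1},
    {"translation": [0,0,0.0013],"twist": 0.8,"hand": 0.1},
    {"translation": [0,0,0.0013],"twist": 0.8,"hand": 0.1},
    {"translation": [0,0,0.0006],"twist": 0.4,"hand": 0.1},
    {"translation": [0,0,0.0003],"twist": 0.2,"hand": 0.1},
    {"translation": [0,0,0.0003],"twist": 0.2,"hand": 0.1},
    {"translation": [0,0,0.0003],"twist": 0.2,"hand": 0.1},
    {"translation": [0,0,0.0003],"twist": 0.2,"hand": 0.1},
  ],
)

```text
time: 19.0
tool_pos: [0.5036, 0.1317, 0.1323]
tool_rot: [-0.0, 0.999, 0.05, 0.001]
contact_force: [-1.1, -0.9, 6.7]
gripper_width: 0.151
grasp_force: 60.2
```

```bash
sed -i 's/range(4)/range(1)/' r.py; python3 r.py
```

```text
e6 moving -0.1261 v 0.1979 j6 1.5833 Tz 0.078
hold e6 [0.0466] Tz [-0.041] F [-1.19  0.55  6.04] j6 1.5839 t 19.05
```

apply_moves(
  targets=[
    {"translation": [0,0,0.0013],"twist": 0.8,"hand": 0.1},
    {"translation": [0,0,0.0013],"twist": 0.8,"hand": 0.1},
    {"translation": [0,0,0.0013],"twist": 0.8,"hand": 0.1},
    {"translation": [0,0,0.0006],"twist": 0.4,"hand": 0.1},
    {"translation": [0,0,0.0003],"twist": 0.2,"hand": 0.1},
    {"translation": [0,0,0.0003],"twist": 0.2,"hand": 0.1},
    {"translation": [0,0,0.0003],"twist": 0.2,"hand": 0.1},
    {"translation": [0,0,0.0003],"twist": 0.2,"hand": 0.1},
  ],
)

```text
time: 19.85
tool_pos: [0.5036, 0.1317, 0.1317]
tool_rot: [-0.0, 0.992, -0.129, 0.001]
contact_force: [-1.5, 0.3, 6.6]
gripper_width: 0.156
grasp_force: 60.2
```

```bash
python3 r.py
```

```text
e6 moving -0.0939 v 0.1978 j6 1.9432 Tz 0.07
hold e6 [0.0759] Tz [-0.036] F [-1.02  0.42  6.24] j6 1.9438 t 19.9
```

apply_moves(
  targets=[
    {"translation": [0,0,0.0003],"twist": 0.2,"hand": 0.1},
    {"translation": [0,0,0.0003],"twist": 0.2,"hand": 0.1},
    {"translation": [0,0,0.0003],"twist": 0.2,"hand": 0.1},
    {"translation": [0,0,0.0003],"twist": 0.2,"hand": 0.1},
  ],
)

```text
time: 20.3
tool_pos: [0.5036, 0.1317, 0.1316]
tool_rot: [-0.0, 0.986, -0.169, 0.001]
contact_force: [-1.0, 0.3, 6.5]
gripper_width: 0.152
grasp_force: 60.2
```

```bash
python3 r.py
```

```text
e6 moving -0.0809 v 0.1982 j6 2.0232 Tz 0.081
hold e6 [0.0886] Tz [-0.076] F [-1.65 -0.12  6.35] j6 2.0238 t 20.35
```

Turning effort rose 0.032, then 0.045 N·m above free running, and it rose with angle. That means the foot touched about 0.28 rad ago and now bears with roughly 6–7.5 N, the middle of the wanted range. Releasing and backing off.

apply_moves(
  targets=[
    {"translation": [0,0,0],"twist": 0,"hand": 0.3},
    {"translation": [0,0,0],"twist": 0,"hand": 0.6},
    {"translation": [0,0,0],"twist": 0,"hand": 0.6},
    {"translation": [0,0,-0.2],"twist": 0,"hand": 0.6},
    {"translation": [0,0,-0.4],"twist": 0,"hand": 0.6},
    {"translation": [0,0,-0.4],"twist": 0,"hand": 0.6},
    {"translation": [0,0,-0.2],"twist": 0,"hand": 0.6},
    {"translation": [0,0,0],"twist": 0,"hand": 0.6},
  ],
)

```text
time: 21.15
tool_pos: [0.5049, 0.1318, 0.2545]
tool_rot: [-0.001, 0.986, -0.169, 0.004]
contact_force: [0.1, 0.4, -0.5]
gripper_width: 0.603
grasp_force: 0.0
```

```bash
python3 - <<'E'
from h import *
s=state(); print(s['tool_pos'],s['contact_force'],s['gripper_width'])
g=save('side','side9'); t=save('top','top9')
m=mask('side','thick',[.49,.07,.012]); ys,xs=np.where(m); print(xs.min(),xs.max(),ys.min(),ys.max(),m.sum())
cv2.imwrite('pics/v9.png',np.hstack([cv2.resize(g[170:260,265:345],(400,450),interpolation=cv2.INTER_CUBIC),cv2.resize(t[190:280,150:230],(400,450),interpolation=cv2.INTER_CUBIC)])[:,:,::-1])
E
```

```text
[0.50489183 0.13175898 0.25452954] [ 0.10493425  0.40768163 -0.50075072] 0.6025963077237356
291 319 216 257 843
```

View pics/v9.png

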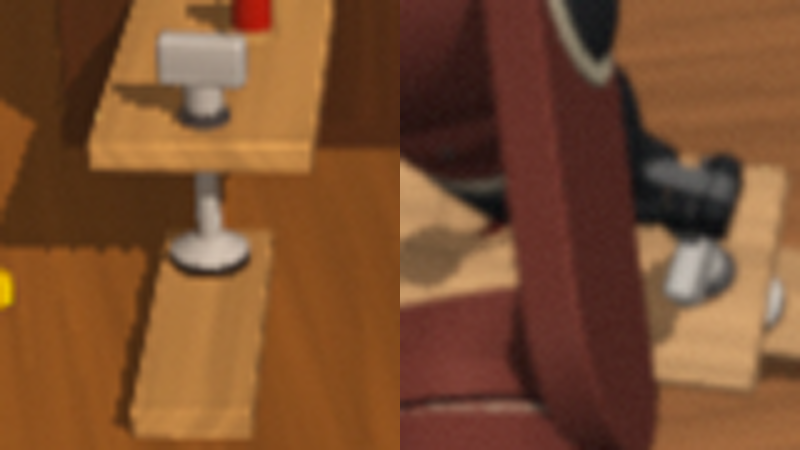

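The picture shows the foot seated on the slip, with its ring at crop (210,255) over slip edges 158–268. The slip hasn't shifted and the gripper is clear.

```bash
python3 -c "
from plant import *
print(job_done())"
```

```text
the job is handed in; nothing more can be done
None
```

The thicker slip lies flat under the whole foot, about 3 mm off its centre line, and the foot bears on it with an estimated 6–7.5 N (worked out from wrist-joint effort, not measured directly); the gripper is clear, I saw nothing else moved, and the job is handed in (no verdict came back).

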